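Clamp the lidded case onto its board

ROBOT

A 6-joint arm with a two-finger parallel gripper is mounted at the origin on the work surface. World frame = base frame: x ahead of the robot, y to its left, z up, the work surface at z = 0. Lengths are in mm, angles in degrees, forces in N, time in s.
With the tool pointing down it reaches from about 375 to 900 mm from the base axis. Payload 3.1 kg.
Tool frame: the origin (TCP) lies between the finger pads; the fingertips stand 22 mm ahead of it and the grasp point (between the pads) lies 3 mm ahead of it (tip_extent is the z of the fingertips in the tool frame, in mm); z points along the fingers, y is the line along which they close (so a half turn about z gives the same grasp; the last joint's range is limited). The gripper opens to 85 mm and grips with 20 to 120 N. Pads are 22 mm wide; open, the fingers measure 114 mm over their backs; the gripper's body (76 mm by 85 mm) begins 54 mm behind the grasp point. The pads swing forward as they close: fully open they stand 13 mm farther back than shut.
Start: joints at [-84.826, 30.224, 82.088, -0, 67.689, -10.227], TCP at [166.008, -602.526, 253.31] pointing down, gripper open.
Joint ranges: [-176.69, 176.69], [-43.24, 126.21], [12.49, 139.97], [-82, 262], [0, 151.66], [-163.58, 163.58]. Speed limits (degrees/s): [159.86, 159.86, 180, 180, 180, 180].

INTERFACE

Orientations are given as a 3x3 rotation matrix whose columns are the frame's x, y, z axes.
In Python, from workcell import * gives the robot as it stands.
- The arm moves only by the shell command python3 -m crank 'ROWS' [FORCE]. ROWS is JSON, a list of rows, each an object of numbers: "jaw": the finger opening in cm, from 0 to 8.54; "dx", "dy", "dz": the shift along the tool's x, y, z in cm; "turn": the turn about the tool's z in degrees. In form: [{"jaw": .., "dx": .., "dy": .., "dz": .., "turn": ..}, ...]. A call has 1 to 8 rows; each row is the pose to reach, as a shift and turn from the pose commanded when the call began, along the tool's axes at that moment; what a row does not reach only later rows make up. A row lasts 1/12 s, in which the tool goes at most 41.7 mm and 7.16 degrees, less where a joint would pass 70% of its speed; a pose out of reach is approached as far as the arm can. A call with a gripper value outside its range is refused whole. The fingers move at their own pace and stop on an object; FORCE is the grip in N (left out, the last holds). Time passes only in rows, so rows that repeat a pose let the fingers close. It gives the time, the measured TCP pose, the force, the opening and the grip force at its end, in the units of the state.
- observe(): the state, without advancing time (a new reading comes with each control period).
- get_image(name): name is "side" or "top" or "wrist"; returns a dict with "pixels" (480x640x3 uint8, red, green, blue), "K" (3x3 intrinsics, pixels), "origin" and "orientation" of the camera in the world; the wrist camera has in their place "T_tool_cam" (4x4, takes a point from camera to tool coordinates, whose origin is the TCP and whose axes are the flange's). Camera axes: x right, y down, z forward; pixel columns grow to the right and rows downward; lengths in mm; the calibration is good to about 2 mm. A picture is of the moment at which its call begins: read the wrist's pose just before it. There is no depth.
- job_done(): hands the job in; it is judged then, once.
The state is a dict: "t": time; "joint_pos": joint angles; "qd": joint speeds; "tau": joint torques, N m; "tcp_pos": TCP position; "eef_rot": TCP orientation; "ft_force": force on the tool from outside, world axes, zero at the start; "ft_torque": the same for the moment, N m; "opening": finger opening in mm; "grip_force": force on a finger pad.
Only numpy, scipy, OpenCV 4.12 (cv2) and the standard library are available. Lean on these libraries where they do the work, as an engineer would, in place of code of your own. Each camera call takes 0.05 s, during which the arm holds its last target. There are 200 camera calls.

TASK

Make the purple lidded case fast on its clamp board: push the steel strap round with a finger until it lies right across the lid against the latch post, and only then push the cam lever down flat over the strap's end. Nothing is to be picked up: leave the case where it sits and do not disturb the bottle, the ribbon roll or the cup.

Things in the scene. Friction and masses are not known exactly. Their poses are not given: they have to be found in the camera images.
- board: Plywood clamp board, 300 x 160 x 12 mm, fixed; long side along its x. Origin: centre of its underside, on the table; z up. Case in the middle between low stops (top 24 mm above table). Strap's pivot post at x = 110 mm, y = 0. Latch post at x = -112 mm: 30 mm along x, y = -29 to 17 mm, 78 mm high, with a cheek 115 mm high at y = -29 to -17 mm, where the strap stops.
- strap_pivot (a point): Point on the strap's upright pivot axis, 84 mm above the table, at x = 110 mm, y = 0 of the board; axes as the board's.
- strap (a joint): Steel strap's angle, rad. 0 = across the lid along the board's -x, end in the latch post (hard stop); grows to 1.5 as it swings open, level, to the board's +y. At angle a it points from its pivot along (-cos a, sin a) in the board's x, y. Stays where left; friction about 0.12 N m. Strap 26 mm wide, 4 mm thick, top 84 mm above the table, reaches 224 mm from the pivot.
- strap_flange (a point): Middle of the outer face of the strap's upright flange, 90 mm along the strap from the pivot, 94 mm above the table. y axis: outward normal of the face (opening way); push along -y to close. x axis: along the strap towards the pivot. Flange 4 mm thick, 84 to 104 mm above the table, 40 to 130 mm from the pivot; its outer face is 13 mm from the strap's centre line.
- lever_pivot (a point): Centre of the cam lever's level pivot pin, 100 mm above the table at x = -112 mm, y = 0 of the board; the pin lies along the board's y axis; axes as the board's.
- lever (a joint): Angle of the cam lever, rad. 0 = upright; grows to 1.5 (hard stop, nearly level, fully down) as it folds towards the board's +x side, over the strap's end. At angle b the lever points from its pin along sin b in the board's x and cos b in z. Stays where it is left; friction about 0.22 N m (about 4 N at the pad).
- lever_pad (a point): Middle of the lever's black end pad on the face to push (back of the lever, its top when down): 57 mm from the pin along the lever, 5 mm off its centre plane. z axis: along the lever to its end; -x axis: outward normal of the face. Lever 72 mm long from the pin; pad 24 mm wide, 30 mm long, 10 mm thick; stem 18 mm wide, 8 mm thick.
- case: Purple plastic case with a dark purple lid, 152 x 116 x 60 mm, about 0.7 kg, loose on the board, lid top 72 mm above the table (12 mm under the strap's top). Origin: centre of its underside; long side along x.
- bottle: Clear water bottle, 60 mm across, 150 mm high, loose; origin at the centre of its foot. Leave it alone.
- ribbon: Roll of purple ribbon lying flat, 76 mm across, 40 mm high, loose; origin at the centre of its underside. Leave it alone.
- cup: Open steel cup, 72 mm across at the rim, 75 mm high, loose; origin at the centre of its foot. Leave it alone.

How it is judged:
By the outcome, as a careful person would: the job done as asked, in the order asked, and still so for the second after the job is handed in, with the robot touching nothing.
It also fails if it takes over 51 s, if anything falls off the work surface, if the arm or the gripper's body presses on something with over 40 N, if the wrist force passes 120 N, or if a joint passes its speed limit or range.

## Working session

There is one attempt and no reset: what is moved stays moved. The work goes in short steps, Python scripts to look and compute and a shell command to move; the robot and the scene stay as the last step left them, time stands still between calls to the robot, and variables do not carry over. Pictures are saved under pics/ and viewed, at most 10 in all, crops included, and the job is handed in when it is done.

```bash
mkdir -p pics; ls
python3 - <<'E'
from workcell import *
import cv2,numpy as np
s=observe();print(s['t'],s['tcp_pos'],s['eef_rot'])
for n in ("top","side"):
    g=get_image(n);cv2.imwrite(f"pics/{n}1.png",g["pixels"][:,:,::-1]);print(n,g["K"],g["origin"],g["orientation"])
E
```

```text
pics
0.0 [ 165.94535341 -601.84439383  252.31937098] [[ 9.64095364e-01  2.65556192e-01 -1.95945944e-04]
 [ 2.65555956e-01 -9.64092856e-01  2.23613895e-03]
 [ 4.04910460e-04 -2.20788581e-03 -9.99997481e-01]]
top [[449.18447013   0.         312.74337889]
 [  0.         449.18447013 235.00996074]
 [  0.           0.           1.        ]] [438.38602452  18.22261062 865.34187885] [[-0.01706355 -0.98812064  0.15272995]
 [-0.99948885  0.01272693 -0.02932679]
 [ 0.02703463 -0.1531523  -0.98783273]]
side [[482.79619996   0.         315.88163367]
 [  0.         482.79619996 237.68828947]
 [  0.           0.           1.        ]] [251.19252495 421.50762048 762.316417  ] [[-0.78487236 -0.48463268  0.38614316]
 [-0.61965423  0.61183149 -0.49162064]
 [ 0.00200088 -0.6251347  -0.78051432]]
```

View pics/top1.png

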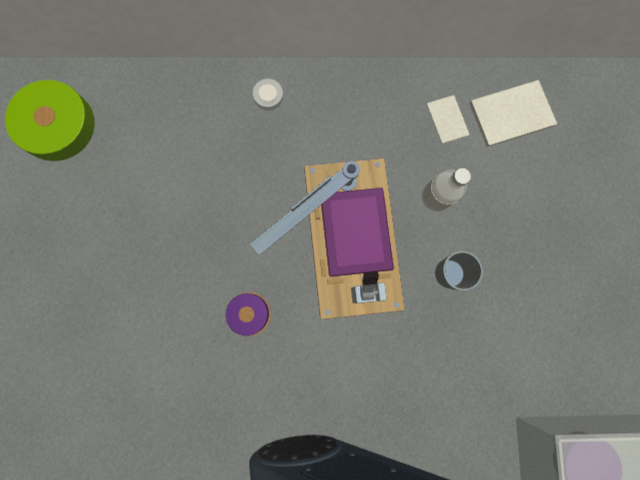

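View pics/side1.png

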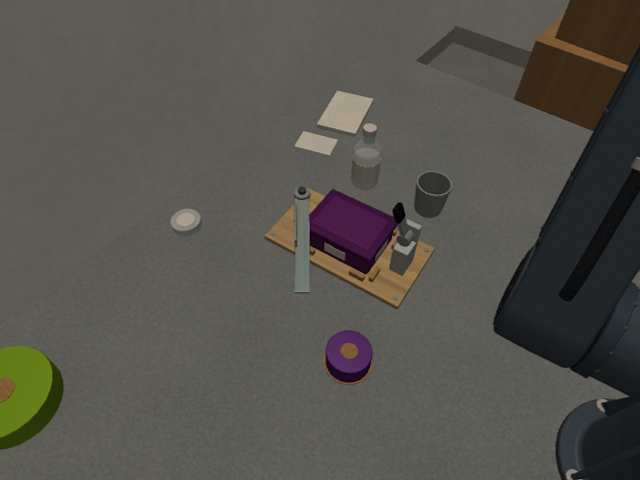

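The top view shows the board corners at about (305,166), (384,159), (403,310) and (321,318). The strap runs from its pivot (351,170) to its end (257,248). The latch post is at (370,293), with the lever's black pad at (371,279). The ribbon is at (247,314), the cup at (462,270) and the bottle at (449,187).

```bash
cat > h.py <<'E'
from workcell import *
import cv2,numpy as np
def ray(g,u,v):
    d=g["orientation"]@np.linalg.solve(g["K"],[u,v,1.]);return np.array(g["origin"]),d
def onz(g,u,v,z):
    o,d=ray(g,u,v);return o+d*(z-o[2])/d[2]
def two(g1,p1,g2,p2):
    o1,d1=ray(g1,*p1);o2,d2=ray(g2,*p2)
    s=np.linalg.lstsq(np.c_[d1,-d2],o2-o1,rcond=None)[0]
    a,b=o1+s[0]*d1,o2+s[1]*d2;return (a+b)/2,np.linalg.norm(a-b)
E
python3 - <<'E'
from h import *
np.set_printoptions(precision=1,suppress=True)
t=get_image("top");s=get_image("side")
P=t["pixels"];hsv=cv2.cvtColor(P,cv2.COLOR_RGB2HSV)
m=cv2.inRange(hsv,(10,70,100),(28,255,255))
# board: hull of wood in roi
roi=np.zeros_like(m);roi[150:325,295:410]=1
pts=cv2.findNonZero(cv2.morphologyEx(m*roi,cv2.MORPH_OPEN,np.ones((3,3))))
h=cv2.convexHull(pts)
w=np.array([onz(t,u+0.0,v+0.0,12)[:2] for u,v in h[:,0]],np.float32)
r=cv2.minAreaRect(w);print("board",r,cv2.boxPoints(r))
for n,p,z in [("pivot",(351,169),90),("end",(257,248),84),("rib",(247,314),40),("cup",(462,270),75),("latch",(370,293),78)]:
    print(n,onz(t,*p,z))
print("pad",two(t,(371,279),s,(399,213)))
for n,g,(x,y,X,Y) in [("t",t,(240,150,420,330)),("s",s,(250,160,450,320))]:
    cv2.imwrite(f"pics/{n}crop.png",cv2.resize(g["pixels"][y:Y,x:X,::-1],None,fx=3.3,fy=3.3,interpolation=cv2.INTER_CUBIC)[:600,:800] if n=="t" else cv2.resize(g["pixels"][y:Y,x:X,::-1],None,fx=3.7,fy=3.7,interpolation=cv2.INTER_CUBIC))
both=np.zeros((560,800,3),np.uint8)
a=cv2.resize(t["pixels"][150:330,240:420,::-1],(400,400));b=cv2.resize(s["pixels"][175:285,350:450,::-1],(400,440))
both[:400,:400]=a;both[:440,400:]=b;cv2.imwrite("pics/both.png",both)
E
```

```text
board ((567.1920776367188, -84.46675109863281), (299.3916015625, 159.57383728027344), 5.057870864868164) [[ 411.   -18.2]
 [ 425.1 -177.1]
 [ 723.3 -150.7]
 [ 709.3    8.2]]
pivot [677.1 -75.4  90. ]
end [537.5  92.8  84. ]
rib [423.4 114.8  40. ]
cup [ 494.3 -269.3   75. ]
latch [ 456.4 -103.4   78. ]
pad (array([477.1, -94.8, 148.9]), np.float64(0.4303682781836399))
```

View pics/both.png

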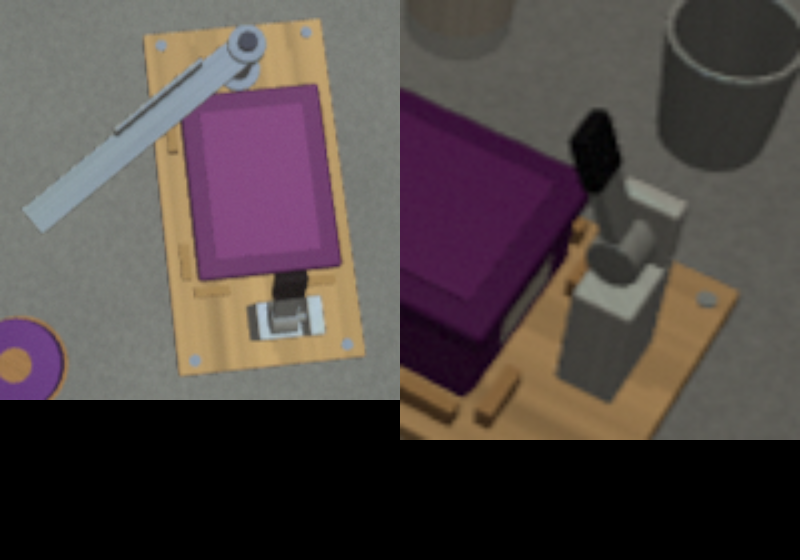

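The board fit is 299 x 160 mm, as specified, centred at (567,-84.5) with yaw 5.06°. The pivot I measured is within 1 mm of the one predicted from that fit. The crop shows the strap with its flange at about 55°, and the lever tipped about 23° over the strap side.

```bash
cat >> h.py <<'E'
Y=np.radians(5.06);C=np.array([567.2,-84.5])
def b2w(x,y): return C+[np.cos(Y)*x-np.sin(Y)*y,np.sin(Y)*x+np.cos(Y)*y]
def flange(a,r,off):  # tool centre beside the flange, and tool-x world yaw
    return b2w(110-r*np.cos(a)+(13+off)*np.sin(a), r*np.sin(a)+(13+off)*np.cos(a)), np.degrees(Y)-np.degrees(a)
def rel(p,yaw=None,flip=0):
    s=observe();R=s["eef_rot"];d=R.T@(np.array(p)-s["tcp_pos"])/10
    cur=np.degrees(np.arctan2(R[1,0],R[0,0]))
    t=0 if yaw is None else (cur-yaw+180)%360-180
    return np.round(d,2),round(t,1)
E
python3 - <<'E'
from h import *
import workcell; print(getattr(workcell,"tip_extent",None),[k for k in observe()],observe()["opening"])
p,y=flange(np.radians(55.3),112,14.5+25);print(p,y,rel([*p,250],y))
E
```

```text
22.0 ['t', 'joint_pos', 'qd', 'tau', 'tcp_pos', 'eef_rot', 'ft_force', 'ft_torque', 'grip_force', 'opening'] 85.54153882976522
[645.49745728  44.87725612] -50.239999999999995 (array([ 63.41, -49.64,   0.35]), np.float64(65.6))
```

```bash
python3 -m crank '[{"jaw":0,"dx":25,"dy":-19.5},{"jaw":0,"dx":25,"dy":-19.5},{"jaw":0,"dx":25,"dy":-19.5},{"jaw":0,"dx":25,"dy":-19.5},{"jaw":0,"dx":25,"dy":-19.5},{"jaw":0,"dx":25,"dy":-19.5},{"jaw":0,"dx":25,"dy":-19.5},{"jaw":0,"dx":25,"dy":-19.5}]' 30; python3 -m crank '[{"jaw":0,"dx":25,"dy":-19.5},{"jaw":0,"dx":25,"dy":-19.5},{"jaw":0,"dx":25,"dy":-19.5},{"jaw":0,"dx":25,"dy":-19.5},{"jaw":0,"dx":25,"dy":-19.5},{"jaw":0,"dx":25,"dy":-19.5},{"jaw":0,"dx":25,"dy":-19.5},{"jaw":0,"dx":25,"dy":-19.5}]'
python3 - <<'E'
from h import *
p,y=flange(np.radians(55.3),112,14.5+25);print(p,y,rel([*p,250],y),observe()["joint_pos"])
E
```

```text
[645.49745728  44.87725612] -50.239999999999995 (array([ 63.41, -49.64,   0.35]), np.float64(65.6)) [-8.48258362e+01  3.02594369e+01  8.21277300e+01 -4.91678435e-04
  6.76876622e+01 -1.02282256e+01]schema error: expected keys jaw, dx, dy, dz, turn
schema error: expected keys jaw, dx, dy, dz, turn
```

All keys are needed.

```bash
python3 -m crank '[{"jaw":0,"dx":25,"dy":-19.5,"dz":0,"turn":0},{"jaw":0,"dx":25,"dy":-19.5,"dz":0,"turn":0},{"jaw":0,"dx":25,"dy":-19.5,"dz":0,"turn":0},{"jaw":0,"dx":25,"dy":-19.5,"dz":0,"turn":0},{"jaw":0,"dx":25,"dy":-19.5,"dz":0,"turn":0},{"jaw":0,"dx":25,"dy":-19.5,"dz":0,"turn":0},{"jaw":0,"dx":25,"dy":-19.5,"dz":0,"turn":0},{"jaw":0,"dx":25,"dy":-19.5,"dz":0,"turn":0}]' 30; python3 -m crank '[{"jaw":0,"dx":25,"dy":-19.5,"dz":0,"turn":0},{"jaw":0,"dx":25,"dy":-19.5,"dz":0,"turn":0},{"jaw":0,"dx":25,"dy":-19.5,"dz":0,"turn":0},{"jaw":0,"dx":25,"dy":-19.5,"dz":0,"turn":0},{"jaw":0,"dx":25,"dy":-19.5,"dz":0,"turn":0},{"jaw":0,"dx":25,"dy":-19.5,"dz":0,"turn":0},{"jaw":0,"dx":25,"dy":-19.5,"dz":0,"turn":0},{"jaw":0,"dx":25,"dy":-19.5,"dz":0,"turn":0}]'
python3 - <<'E'
from h import *
p,y=flange(np.radians(55.3),112,14.5+25);print(p,y,rel([*p,250],y),observe()["joint_pos"])
E
```

```text
t: 0.87
tcp_pos: [356.5, -344.3, 253.2]
eef_rot: [[0.964, 0.267, -0.0], [0.267, -0.964, 0.002], [0.0, -0.002, -1.0]]
ft_force: [-0.3, -0.1, -0.2]
opening: 0.1
grip_force: 0.0
t: 1.53
tcp_pos: [546.3, -90.3, 253.4]
eef_rot: [[0.963, 0.268, 0.001], [0.268, -0.963, 0.001], [0.001, -0.0, -1.0]]
ft_force: [0.3, -1.5, -1.1]
opening: -0.4
grip_force: 0.0
[645.49745728  44.87725612] -50.239999999999995 (array([ 13.18, -10.37,   0.36]), np.float64(65.8)) [-2.09899023e+01  2.47031510e+01  9.24549618e+01  7.81630755e-02
  6.27934710e+01  5.34343604e+01]
```

```bash
python3 -m crank '[{"jaw":0,"dx":13.2,"dy":-10.3,"dz":0,"turn":65},{"jaw":0,"dx":13.2,"dy":-10.3,"dz":0,"turn":65},{"jaw":0,"dx":13.2,"dy":-10.3,"dz":0,"turn":65},{"jaw":0,"dx":13.2,"dy":-10.3,"dz":0,"turn":65},{"jaw":0,"dx":13.2,"dy":-10.3,"dz":0,"turn":65},{"jaw":0,"dx":13.2,"dy":-10.3,"dz":0,"turn":65},{"jaw":0,"dx":13.2,"dy":-10.3,"dz":0,"turn":65},{"jaw":0,"dx":13.2,"dy":-10.3,"dz":0,"turn":65}]'
python3 -m crank '[{"jaw":0,"dx":0,"dy":0,"dz":4,"turn":8},{"jaw":0,"dx":0,"dy":0,"dz":8,"turn":8},{"jaw":0,"dx":0,"dy":0,"dz":10,"turn":8},{"jaw":0,"dx":0,"dy":0,"dz":10,"turn":8}]'
python3 - <<'E'
from h import *
s=observe();p,y=flange(np.radians(55.3),112,14.5+25);print(p,y,rel([*p,114],y),s["joint_pos"])
R=s["eef_rot"];g=get_image("side");cv2.imwrite("pics/s2.png",g["pixels"][100:400,150:550,::-1])
E
```

```text
t: 2.2
tcp_pos: [644.3, 41.4, 252.7]
eef_rot: [[0.754, -0.657, -0.001], [-0.657, -0.754, 0.0], [-0.001, 0.001, -1.0]]
ft_force: [-0.2, 0.5, 1.5]
opening: -0.2
grip_force: 0.0
t: 2.53
tcp_pos: [640.3, 41.0, 147.6]
eef_rot: [[0.659, -0.752, -0.012], [-0.752, -0.659, 0.001], [-0.009, 0.008, -1.0]]
ft_force: [-1.3, 0.4, -0.7]
opening: 0.0
grip_force: 0.0
[645.49745728  44.87725612] -50.239999999999995 (array([ 0.08, -0.68,  3.35]), np.float64(1.5)) [-6.29804029e+00  3.89165621e+01  8.41757326e+01 -2.86603621e-03
  5.76029223e+01  1.32468148e+02]
```

View pics/s2.png

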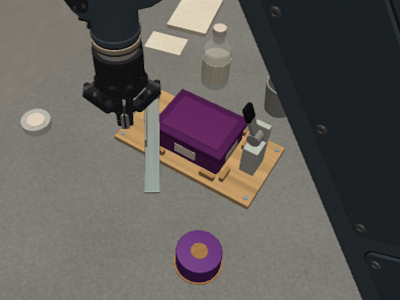

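```bash
python3 -m crank '[{"jaw":0,"dx":0,"dy":-0.3,"dz":1.7,"turn":1},{"jaw":0,"dx":0,"dy":-0.3,"dz":3.3,"turn":1},{"jaw":0,"dx":0,"dy":-0.3,"dz":3.3,"turn":1}]'
python3 - <<'E'
from h import *
s=observe();print(s["tcp_pos"],s["ft_force"])
for a in range(56,24,-4):
    p,y=flange(np.radians(a),112,13);print(a,*rel([*p,114],y))
E
```

```text
t: 2.83
tcp_pos: [646.4, 42.6, 119.7]
eef_rot: [[0.646, -0.763, -0.002], [-0.763, -0.646, 0.0], [-0.001, 0.001, -1.0]]
ft_force: [-1.0, -0.6, -0.1]
opening: 0.3
grip_force: 0.0
[646.3620364   42.63301471 119.7410213 ] [-1.02807078 -0.5721536  -0.08133359]
56 [-0.22  2.43  0.58] 1.2
52 [-0.39  3.22  0.58] -2.8
48 [-0.5   4.01  0.58] -6.8
44 [-0.56  4.81  0.58] -10.8
40 [-0.56  5.62  0.58] -14.8
36 [-0.51  6.42  0.58] -18.8
32 [-0.4   7.21  0.58] -22.8
28 [-0.24  8.    0.58] -26.8
```

```bash
python3 -m crank '[{"jaw":0,"dx":-0.1,"dy":1,"dz":0.6,"turn":1},{"jaw":0,"dx":-0.2,"dy":2.2,"dz":0.6,"turn":1},{"jaw":0,"dx":-0.4,"dy":3.2,"dz":0.6,"turn":-3},{"jaw":0,"dx":-0.5,"dy":4.0,"dz":0.6,"turn":-7},{"jaw":0,"dx":-0.55,"dy":4.8,"dz":0.6,"turn":-11},{"jaw":0,"dx":-0.55,"dy":5.6,"dz":0.6,"turn":-15},{"jaw":0,"dx":-0.5,"dy":6.4,"dz":0.6,"turn":-19},{"jaw":0,"dx":-0.4,"dy":7.2,"dz":0.6,"turn":-23}]'
python3 - <<'E'
from h import *
s=observe();print(s["tcp_pos"],s["ft_force"])
for a in range(32,-1,-4):
    p,y=flange(np.radians(a),112,13);print(a,*rel([*p,114],y))
g=get_image("top");cv2.imwrite("pics/t3.png",g["pixels"][100:350,200:520,::-1])
E
```

```text
t: 3.5
tcp_pos: [590.5, -0.9, 117.0]
eef_rot: [[0.894, -0.447, 0.005], [-0.447, -0.894, -0.0], [0.004, -0.002, -1.0]]
ft_force: [0.4, 1.1, -0.9]
opening: 0.1
grip_force: 0.6
[590.51193429  -0.92302782 116.99130831] [ 0.36032614  1.05137229 -0.92262357]
32 [-0.16  0.08  0.3 ] 0.4
28 [-0.32  0.86  0.3 ] -3.6
24 [-0.43  1.66  0.29] -7.6
20 [-0.48  2.46  0.29] -11.6
16 [-0.47  3.26  0.29] -15.6
12 [-0.4   4.06  0.29] -19.6
8 [-0.29  4.86  0.29] -23.6
4 [-0.11  5.64  0.29] -27.6
0 [0.12 6.41 0.29] -31.6
```

View pics/t3.png

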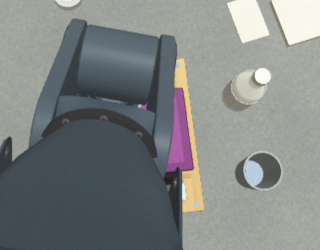

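The arm hides the strap in the top view. The bottle and cup are where they were, and the force is about 1 N, which fits contact with the flange. I'll carry on round the arc.

```bash
python3 -m crank '[{"jaw":0,"dx":-0.3,"dy":0.9,"dz":0.2,"turn":-4},{"jaw":0,"dx":-0.4,"dy":1.7,"dz":0.2,"turn":-8},{"jaw":0,"dx":-0.45,"dy":2.5,"dz":0.2,"turn":-12},{"jaw":0,"dx":-0.45,"dy":3.3,"dz":0.2,"turn":-16},{"jaw":0,"dx":-0.4,"dy":4.1,"dz":0.2,"turn":-20},{"jaw":0,"dx":-0.3,"dy":4.7,"dz":0.2,"turn":-24},{"jaw":0,"dx":-0.1,"dy":5.3,"dz":0.2,"turn":-28},{"jaw":0,"dx":0,"dy":5.7,"dz":0.2,"turn":-31}]'
python3 - <<'E'
from h import *
s=observe();print(s["tcp_pos"],s["ft_force"])
p,y=flange(0,112,13);print(*rel([*p,114],y))
g=get_image("side");cv2.imwrite("pics/s4.png",cv2.resize(g["pixels"][150:310,240:460,::-1],None,fx=3,fy=3))
E
```

```text
t: 4.22
tcp_pos: [564.6, -52.3, 114.5]
eef_rot: [[0.997, 0.075, 0.003], [0.075, -0.997, -0.001], [0.003, 0.001, -1.0]]
ft_force: [-1.4, 1.4, 0.3]
opening: 0.3
grip_force: 0.6
[564.64470578 -52.26704526 114.47670108] [-1.40932023  1.38139635  0.2884814 ]
[-0.22  0.64  0.05] -0.8
```

View pics/s4.png

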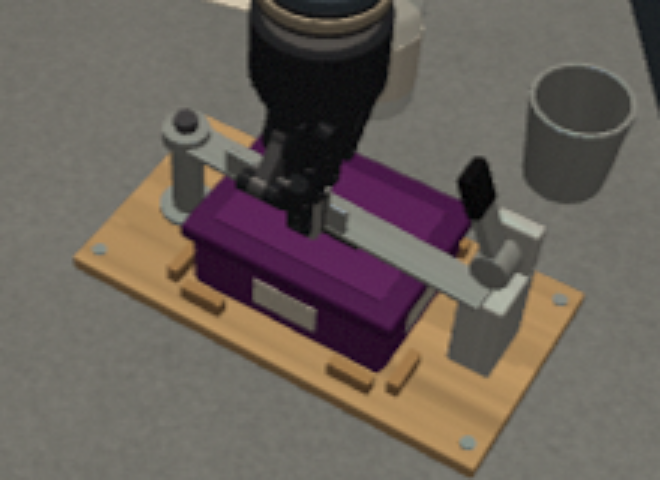

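The strap is nearly across, with its end entering the latch post at about (490,290) in the crop. I'll push on gently until the force shows it against the stop.

```bash
python3 -m crank '[{"jaw":0,"dx":0,"dy":0.2,"dz":0,"turn":-0.8},{"jaw":0,"dx":0,"dy":0.4,"dz":0,"turn":-0.8},{"jaw":0,"dx":0,"dy":0.4,"dz":0,"turn":-0.8}]'
python3 -m crank '[{"jaw":0,"dx":0,"dy":0.2,"dz":0,"turn":0},{"jaw":0,"dx":0,"dy":0.3,"dz":0,"turn":0},{"jaw":0,"dx":0,"dy":0.3,"dz":0,"turn":0}]'
```

```text
t: 4.52
tcp_pos: [564.6, -56.0, 113.1]
eef_rot: [[0.996, 0.087, 0.002], [0.087, -0.996, -0.001], [0.002, 0.001, -1.0]]
ft_force: [-0.7, 0.9, 0.4]
opening: -0.1
grip_force: 0.0
t: 4.77
tcp_pos: [564.3, -58.2, 112.6]
eef_rot: [[0.996, 0.087, 0.001], [0.087, -0.996, 0.001], [0.001, -0.001, -1.0]]
ft_force: [0.7, 3.9, 3.5]
opening: -0.1
grip_force: 1.8
```

```bash
python3 -m crank '[{"jaw":0,"dx":0,"dy":0.15,"dz":0,"turn":0},{"jaw":0,"dx":0,"dy":0.15,"dz":0,"turn":0}]'
python3 -m crank '[{"jaw":0,"dx":0,"dy":0.15,"dz":0,"turn":0},{"jaw":0,"dx":0,"dy":0.15,"dz":0,"turn":0}]'
```

```text
t: 4.93
tcp_pos: [564.3, -58.5, 112.6]
eef_rot: [[0.996, 0.086, 0.0], [0.086, -0.996, 0.003], [0.001, -0.003, -1.0]]
ft_force: [1.2, 8.1, 4.4]
opening: 0.0
grip_force: 4.1
t: 5.1
tcp_pos: [564.3, -58.6, 112.6]
eef_rot: [[0.996, 0.086, 0.0], [0.086, -0.996, 0.005], [0.001, -0.005, -1.0]]
ft_force: [0.7, 12.4, 4.9]
opening: -0.2
grip_force: 6.1
```

The finger has stalled and the force rose to 12 N, so the strap is at its stop. I'll back off, rise, and check.

```bash
python3 -m crank '[{"jaw":0,"dx":0,"dy":-1.5,"dz":0,"turn":0},{"jaw":0,"dx":0,"dy":-2.5,"dz":0,"turn":0},{"jaw":0,"dx":0,"dy":-2.5,"dz":-4,"turn":0},{"jaw":0,"dx":0,"dy":-2.5,"dz":-8,"turn":0},{"jaw":0,"dx":0,"dy":-2.5,"dz":-12,"turn":0},{"jaw":0,"dx":0,"dy":-2.5,"dz":-12,"turn":0}]'
python3 - <<'E'
from h import *
def at(b,r=57,lift=0,back=0):
    x=-112+r*np.sin(b)-5*np.cos(b); z=100+r*np.cos(b)+5*np.sin(b)
    return [*b2w(x-11-back,3),z+22+lift]
print(rel(at(0.41,back=40,lift=40),5.06),rel(at(0.41,back=25),5.06))
g=get_image("side");cv2.imwrite("pics/s5.png",cv2.resize(g["pixels"][150:310,240:460,::-1],None,fx=3,fy=3))
E
```

```text
t: 5.6
tcp_pos: [566.7, -38.0, 239.8]
eef_rot: [[0.996, 0.089, 0.015], [0.089, -0.996, -0.005], [0.014, 0.006, -1.0]]
ft_force: [2.1, 0.0, -0.1]
opening: 0.2
grip_force: 0.0
(array([-14.88,   4.32,   2.16]), np.float64(0.0)) (array([-13.44,   4.29,   6.18]), np.float64(0.0))
```

View pics/s5.png

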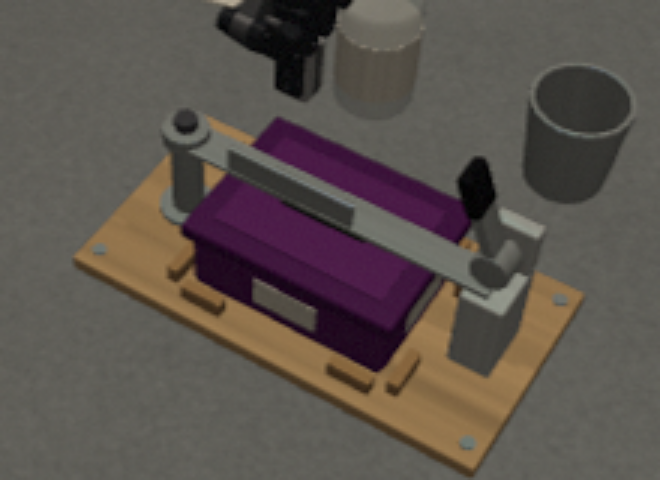

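The strap lies straight over the lid, with its end under the lever and in the post at about (490,285). The case is still seated. Next I go over the lever and round behind it.

```bash
python3 -m crank '[{"jaw":0,"dx":-4,"dy":1.2,"dz":0,"turn":0},{"jaw":0,"dx":-8,"dy":2.4,"dz":0,"turn":0},{"jaw":0,"dx":-12,"dy":3.6,"dz":0,"turn":0},{"jaw":0,"dx":-14.5,"dy":4.3,"dz":0,"turn":0},{"jaw":0,"dx":-14.5,"dy":4.3,"dz":0,"turn":0},{"jaw":0,"dx":-14.5,"dy":4.3,"dz":3.5,"turn":0},{"jaw":0,"dx":-14.5,"dy":4.3,"dz":5,"turn":0},{"jaw":0,"dx":-14.5,"dy":4.3,"dz":5,"turn":0}]'
python3 - <<'E'
from h import *
def at(b,r=57):
    x=-112+r*np.sin(b)-5*np.cos(b); z=100+r*np.cos(b)+5*np.sin(b)
    return [*b2w(x-11,3),z+22]
s=observe();print(s["tcp_pos"],s["joint_pos"])
for b in (.3,.41,.5,.6,.7,.8,.9,1,1.1,1.2,1.3,1.4,1.5,1.55): print(b,rel(at(b),5.06))
E
```

```text
t: 6.32
tcp_pos: [419.3, -91.6, 179.3]
eef_rot: [[0.996, 0.087, -0.007], [0.087, -0.996, 0.003], [-0.007, -0.004, -1.0]]
ft_force: [-0.2, -0.3, 0.3]
opening: -0.1
grip_force: 0.0
[419.26507666 -91.55431509 179.3227937 ] [-2.72965785e+01  2.28636548e+01  1.13427586e+02 -2.56831633e-02
  4.41427148e+01  5.77138792e+01]
0.3 (array([3.71, 0.3 , 0.11]), np.float64(-0.1))
0.41 (array([4.31, 0.3 , 0.28]), np.float64(-0.1))
0.5 (array([4.8 , 0.3 , 0.46]), np.float64(-0.1))
0.6 (array([5.31, 0.3 , 0.71]), np.float64(-0.1))
0.7 (array([5.79, 0.3 , 1.01]), np.float64(-0.1))
0.8 (array([6.25, 0.3 , 1.36]), np.float64(-0.1))
0.9 (array([6.66, 0.3 , 1.75]), np.float64(-0.1))
1 (array([7.04, 0.3 , 2.18]), np.float64(-0.1))
1.1 (array([7.37, 0.31, 2.65]), np.float64(-0.1))
1.2 (array([7.65, 0.31, 3.15]), np.float64(-0.1))
1.3 (array([7.88, 0.31, 3.67]), np.float64(-0.1))
1.4 (array([8.06, 0.31, 4.22]), np.float64(-0.1))
1.5 (array([8.18, 0.31, 4.78]), np.float64(-0.1))
1.55 (array([8.22, 0.31, 5.06]), np.float64(-0.1))
```

```bash
python3 -m crank '[{"jaw":0,"dx":2,"dy":0.3,"dz":0.1,"turn":0},{"jaw":0,"dx":3.5,"dy":0.3,"dz":0.2,"turn":0},{"jaw":0,"dx":4.3,"dy":0.3,"dz":0.3,"turn":0},{"jaw":0,"dx":4.8,"dy":0.3,"dz":0.5,"turn":0},{"jaw":0,"dx":5.3,"dy":0.3,"dz":0.7,"turn":0},{"jaw":0,"dx":5.8,"dy":0.3,"dz":1.0,"turn":0},{"jaw":0,"dx":6.2,"dy":0.3,"dz":1.3,"turn":0},{"jaw":0,"dx":6.2,"dy":0.3,"dz":1.3,"turn":0}]'
python3 - <<'E'
from h import *
def at(b,r=57):
    x=-112+r*np.sin(b)-5*np.cos(b); z=100+r*np.cos(b)+5*np.sin(b)
    return [*b2w(x-11,3),z+22]
for b in (.8,.9,1,1.1,1.2,1.3,1.4,1.5,1.55): print(b,rel(at(b),5.06))
g=get_image("side");cv2.imwrite("pics/s6.png",cv2.resize(g["pixels"][150:310,240:460,::-1],None,fx=3,fy=3))
E
```

```text
t: 6.98
tcp_pos: [484.1, -89.8, 169.0]
eef_rot: [[0.996, 0.088, 0.001], [0.088, -0.996, 0.0], [0.001, -0.0, -1.0]]
ft_force: [0.3, 0.8, 0.1]
opening: -0.2
grip_force: 0.0
0.8 (array([-0.23, -0.1 ,  0.37]), np.float64(-0.0))
0.9 (array([ 0.18, -0.1 ,  0.76]), np.float64(-0.0))
1 (array([ 0.55, -0.1 ,  1.2 ]), np.float64(-0.0))
1.1 (array([ 0.88, -0.1 ,  1.67]), np.float64(-0.0))
1.2 (array([ 1.16, -0.1 ,  2.17]), np.float64(-0.0))
1.3 (array([ 1.39, -0.1 ,  2.69]), np.float64(-0.0))
1.4 (array([ 1.56, -0.1 ,  3.24]), np.float64(-0.0))
1.5 (array([ 1.68, -0.1 ,  3.8 ]), np.float64(-0.0))
1.55 (array([ 1.71, -0.1 ,  4.08]), np.float64(-0.0))
```

View pics/s6.png

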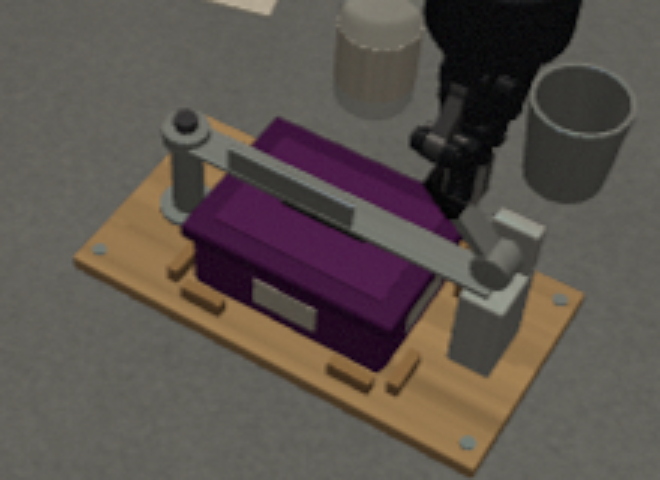

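The lever is following the finger, with its pad just under the fingertip at about (450,195). I'll continue down.

```bash
python3 -m crank '[{"jaw":0,"dx":0,"dy":0,"dz":0.5,"turn":0},{"jaw":0,"dx":0.2,"dy":0,"dz":0.9,"turn":0},{"jaw":0,"dx":0.5,"dy":0,"dz":1.3,"turn":0},{"jaw":0,"dx":0.8,"dy":0,"dz":1.8,"turn":0},{"jaw":0,"dx":1.1,"dy":0,"dz":2.3,"turn":0},{"jaw":0,"dx":1.3,"dy":0,"dz":2.8,"turn":0},{"jaw":0,"dx":1.5,"dy":0,"dz":3.3,"turn":0},{"jaw":0,"dx":1.5,"dy":0,"dz":3.5,"turn":0}]'
python3 -m crank '[{"jaw":0,"dx":0,"dy":0,"dz":0.2,"turn":0},{"jaw":0,"dx":0,"dy":0,"dz":0.2,"turn":0}]'
```

```text
t: 7.7
tcp_pos: [499.3, -88.5, 133.8]
eef_rot: [[0.996, 0.088, 0.002], [0.088, -0.996, 0.0], [0.002, 0.0, -1.0]]
ft_force: [3.0, 0.9, 4.0]
opening: 0.1
grip_force: 2.0
t: 7.87
tcp_pos: [498.4, -88.7, 131.9]
eef_rot: [[0.996, 0.088, -0.0], [0.088, -0.996, -0.0], [-0.0, 0.0, -1.0]]
ft_force: [0.2, -0.5, 0.4]
opening: 0.2
grip_force: 0.4
```

```bash
python3 -m crank '[{"jaw":0,"dx":0,"dy":0,"dz":0.15,"turn":0},{"jaw":0,"dx":0,"dy":0,"dz":0.3,"turn":0},{"jaw":0,"dx":0,"dy":0,"dz":0.3,"turn":0}]'; python3 -m crank '[{"jaw":0,"dx":0,"dy":0,"dz":0.15,"turn":0},{"jaw":0,"dx":0,"dy":0,"dz":0.15,"turn":0}]'
```

```text
t: 8.12
tcp_pos: [498.6, -88.8, 130.2]
eef_rot: [[0.996, 0.088, 0.001], [0.088, -0.996, -0.0], [0.001, 0.0, -1.0]]
ft_force: [0.8, 0.4, 9.7]
opening: 0.1
grip_force: 4.7
t: 8.28
tcp_pos: [498.6, -88.8, 130.0]
eef_rot: [[0.996, 0.088, 0.002], [0.088, -0.996, -0.001], [0.002, 0.001, -1.0]]
ft_force: [-1.8, 2.5, 19.6]
opening: -0.1
grip_force: 9.6
```

It has stopped hard at the expected height: 130 mm at 20 N, against 131 mm predicted for 1.5 rad. I'll lift clear and check.

```bash
python3 -m crank '[{"jaw":0,"dx":0,"dy":0,"dz":-1,"turn":0},{"jaw":0,"dx":0,"dy":0,"dz":-4,"turn":0},{"jaw":0,"dx":0,"dy":0,"dz":-8,"turn":0},{"jaw":0,"dx":0,"dy":0,"dz":-12,"turn":0},{"jaw":0,"dx":0,"dy":0,"dz":-14,"turn":0},{"jaw":0,"dx":0,"dy":0,"dz":-14,"turn":0},{"jaw":0,"dx":0,"dy":0,"dz":-14,"turn":0}]'
python3 - <<'E'
from h import *
g=get_image("side");cv2.imwrite("pics/s7.png",cv2.resize(g["pixels"][130:390,220:470,::-1],None,fx=2.3,fy=2.3))
E
```

```text
t: 8.87
tcp_pos: [497.7, -88.7, 268.4]
eef_rot: [[0.996, 0.088, 0.0], [0.088, -0.996, -0.001], [0.0, 0.001, -1.0]]
ft_force: [-0.5, -0.1, 0.2]
opening: 0.4
grip_force: 0.0
```

View pics/s7.png

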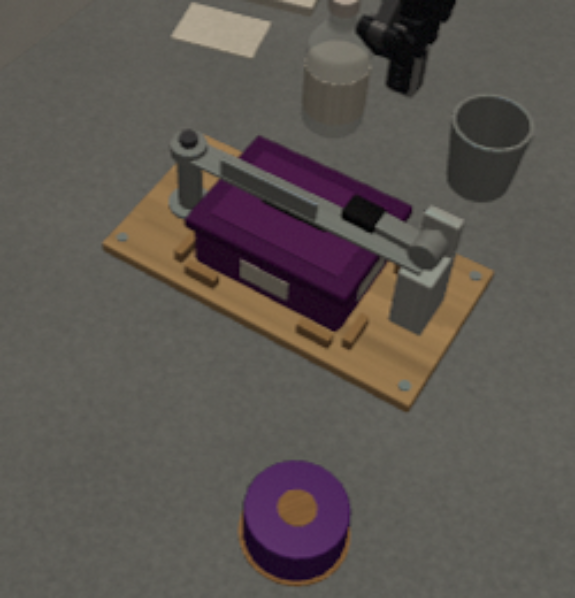

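The lever lies flat along the strap's end, with its pad at about (362,213). The strap is across the lid, and the case, bottle, cup and ribbon are all in place.

```bash
python3 -c "
from workcell import *
print(job_done())"
```

```text
the job is handed in; nothing more can be done
None
```

Job handed in at about 9 s: the strap is closed across the lid against the latch post, then the lever was pushed down flat over its end, and the case, bottle, ribbon and cup look undisturbed in the final picture.

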